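# Close and latch a capacitor chassis

## Robot

A 6-joint arm with a two-finger parallel gripper is mounted at the origin on the work surface. World frame = base frame: x ahead of the robot, y to its left, z up, the work surface at z = 0. Lengths are in m, angles in rad, forces in N, time in s.
With the tool pointing down it reaches from about 0.3 to 0.875 m from the base axis. Payload 6.4 kg.
Tool frame: the origin (TCP) lies on the centre line of the jaws, within the pads' length; the fingertips stand 25 mm ahead of it and the grasp point (between the pads) lies 6 mm ahead of it; z points along the fingers, y is the line along which they close (so a half turn about z gives the same grasp; the last joint's range is limited). The gripper opens to 85 mm and grips with 20 to 120 N. Pads are 22 mm wide; open, the fingers measure 114 mm over their backs; the gripper's body (76 mm by 85 mm) begins 54 mm behind the grasp point. The pads swing forward as they close: fully open they stand 13 mm farther back than shut.
Start: joints at [-1.307, 0.181, 1.607, -0, 1.354, -0.206], TCP at [0.26, -0.513, 0.256] pointing down, gripper open.
Joint ranges: [-2.99, 2.99], [-0.89, 2.07], [0.3, 2.58], [-1.14, 4.28], [0, 2.63], [-3.12, 3.12]. Speed limits (rad/s): [2.57, 2.57, 3.01, 3.14, 3.14, 3.14].

## Interface

Orientations are given as a unit quaternion [w, x, y, z].
In Python, from bench import get_obs, camera, hand_in, spot_in gives the robot as it stands.
- The arm moves only by the shell command python3 -m jog 'ROWS'. ROWS is JSON, one flat list of numbers, 7 for each row, row after row: the shift along the tool's x, y, z in m, then the turn, a rotation vector about the tool's x, y, z in rad, then the closure, from 0 (fully open) to 1 (shut). A call has 1 to 20 rows; each row is the pose to reach, as a shift and turn from the pose commanded when the call began, along the tool's axes at that moment; what a row does not reach only later rows make up. A row lasts 1/8 s, in which the tool goes at most 62.5 mm and 10.7 degrees, less where a joint would pass 70% of its speed; a pose out of reach is approached as far as the arm can. A call with a gripper value outside its range is refused whole. The fingers move at their own pace and stop on an object; the grip force is fixed at half the most. Time passes only in rows, so rows that repeat a pose let the fingers close. It gives the time, the measured TCP pose, the force, the opening and the grip force at its end, in the units of the state.
- get_obs(): the state, without advancing time (a new reading comes with each control period).
- camera(name): name is "side" or "top" or "wrist"; returns a dict with "frame" (400x640x3 uint8, red, green, blue), "mtx" (3x3 intrinsics, pixels), "extrinsics" (4x4, takes a point from camera to world coordinates). Camera axes: x right, y up, looking along -z (the intrinsics and any distortion apply to the point x, -y, -z); pixel columns grow to the right and rows downward; lengths in m; the calibration is good to about 2 mm. A picture is of the moment at which its call begins. There is no depth.
- hand_in(): hands the job in; it is judged then, once.
Trained networks look in a picture, given as the dict that the camera call returned (one of the last four; its "shot" number tells which), for a name from the list of things; names that differ only in an ending like _2 or _b are one class to them, and where a whole thing is asked for, a point or a joint stands for the part that bears it (a point fixed in the world has none). Each returns a list of dicts, best first, with "confidence" (0 to 1); they miss things now and then, are a little off and sometimes report something else, mostly with a low value. They report only what shows in the picture. A call takes as long as a camera call. They do not tell look-alikes from the thing itself.
- spot_in(picture, name): "xyz" ([x, y, z] in m, in world coordinates, good to about 4 mm: the middle of the surface that is visible of it).
The state is a dict: "time_s": time; "q": joint angles; "dq": joint speeds; "joint_efforts": joint torques, N m; "eef_pos": TCP position; "eef_rot": TCP orientation; "wrist_force": force on the tool from outside, world axes, zero at the start; "torque": the same for the moment, N m; "opening": opening from 0.0 (shut) to 1.0 (fully open); "grasp_force": force on a finger pad.
Only numpy, scipy, OpenCV 4.12 (cv2) and the standard library are available. Lean on these libraries where they do the work, as an engineer would, in place of code of your own. Each camera call takes 0.05 s, during which the arm holds its last target. There are 200 camera calls.

## Task

The fat capacitor has fallen over in the lane of the black open chassis: stand it upright in the lane again, terminals up, in line with the two slim ones, and let go of it. Then swing the chassis's lid fully down, and only once it is down turn both turnbuttons round so that they point straight in over the lid's edge and secure it. Leave the slim capacitors standing in the lane and do not disturb the other things on the bench.

Things in the scene. Friction and masses are not known exactly. Their poses are not given: they have to be found in the camera images.
- chassis: Black sheet-steel chassis fixed to the bench, on its left or right part, yaw varies. 170 mm along x, 288 along y; origin on the bench under it, z up, +y towards the lid's hinge. Base plate 3 mm. Upright end walls 3 mm thick, 92 mm high, at y = +135 (hinge wall) and y = -150 (latch wall, with a flange bent outward at z = 92 to y = -191 mm). Long sides open.
- lane (a point): Centre of the capacitor lane, on the base plate's top (3 mm above the bench), at chassis y = -7.5 mm; axes as the chassis. The lane runs along y between the end walls and between two rails 8 mm high, 4 mm thick, at x = -30 and +30 mm (56 mm clear). Terminal blocks 20 mm high stand at x = 67 to 81 mm.
- cap_fallen: The fallen, fatter capacitor: plain aluminium can 50 mm diameter, 75 mm high, with two steel studs 6 mm high on the top. About 180 g. Origin at the centre of its flat foot; its z axis runs along the can from foot to studs. It starts lying in the lane with the studs towards the latch wall and the foot near the middle capacitor.
- cap_middle: Slimmer capacitor, 35 mm diameter, 75 mm high with the same studs, standing in the lane, the nearer neighbour of the fallen one; origin at the centre of its foot, z up.
- cap_end: Slim capacitor like the middle one, standing in the lane next to the hinge wall; origin at the centre of its foot, z up.
- lid (a joint): Flat black steel lid, 166 x 287 x 4 mm, hinged at the top of the hinge wall. Angle in rad: 0 shut (lying on both end walls, top face at z = 96 mm), about 1.57 upright, grows as it opens. A stiff hinge: it stays where it is left, and needs some 4 N at the handle to move.
- lid_handle (a point): Middle of the grip of the lid's steel bar handle: round bar 10 mm diameter, 100 mm long along the chassis x, its axis 45 mm off the lid's outer face, 225 mm from the hinge axis along the lid.
- lid_hinge (a point): Middle of the lid's hinge axis (along the chassis x), at y = 135 mm, z = 92 mm of the chassis.
- turnbutton_far (a joint): Angle (rad) of the steel turnbutton on the flange at chassis x = +42 mm. 0 = at its stop, pointing along chassis +y, in over the lid (secured); grows to 2.8 as it turns outward, clockwise from above (towards chassis +x, then -y). Stays where left; light to turn. Arm 60 mm long (40 on the pointing side of the pivot, 20 tail), 16 wide, top 16 mm over the flange.
- turnbutton_far_pivot (a point): On the pivot axis of turnbutton_far, 18 mm above the flange (chassis x = 42, y = -170, z = 110 mm); its y axis points along the arm.
- turnbutton_far_fin (a point): Centre of the upright thumb fin on the pointing side of turnbutton_far: along the arm, 8 mm thick, 26 mm long, 24 mm from the pivot axis, centre 25 mm and top 34 mm above the flange.
- turnbutton_near (a joint): Identical turnbutton at chassis x = -42 mm, mirrored: 0 = at its stop, pointing along chassis +y over the lid (secured); grows to 2.8 as it is turned outward, anticlockwise from above (first towards chassis -x, then -y).
- turnbutton_near_pivot (a point): On the pivot axis of turnbutton_near, 18 mm above the flange (chassis x = -42, y = -170, z = 110 mm); its y axis points along the arm.
- turnbutton_near_fin (a point): The same on turnbutton_near: centre of its fin, 24 mm from the pivot axis, 25 mm above the flange.
- bench_meter: Grey bench meter fixed to the bench, 160 x 120 x 85 mm with its knobs, origin under its centre. Stands on the side of the bench where the chassis does not. An obstacle.
- spray_can: Bystander: spray can, 52 mm diameter, 150 mm tall, standing close to the chassis's far (+x) side; origin at its foot.
- jar: Bystander: clear jar, 54 mm diameter, 70 mm tall, standing just outside the hinge wall; origin at its foot.
- pliers: Bystander: pliers 180 mm long, 76 mm wide, 16 mm high, lying close to the chassis's near (-x) side; origin under the joint's rear edge.
- screwdriver: Bystander: screwdriver 190 mm long lying behind the chassis.
- carton: Bystander: cardboard carton 80 x 120 x 50 mm; origin under its centre.
- tape_roll: Bystander: black tape roll, 100 mm diameter, 20 mm high, lying flat; origin under its centre.
- multimeter: Bystander: black multimeter 150 x 75 x 38 mm lying flat at the left of the bench; origin under its centre.
Mind the look-alikes: they are no part of the job. What is shaped like the cap_end but green is not meant.

How it is judged:
By the outcome, as a careful person would: the job done as asked, in the order asked, and still so for the second after the job is handed in, with the robot touching nothing.
It also fails if it takes over 72 s, if anything falls off the work surface, if the arm or the gripper's body presses on something with over 40 N, if the wrist force passes 120 N, or if a joint passes its speed limit or range.

## Working session

There is one attempt and no reset: what is moved stays moved. The work goes in short steps, Python scripts to look and compute and a shell command to move; the robot and the scene stay as the last step left them, time stands still between calls to the robot, and variables do not carry over. Pictures are saved under pics/ and viewed, at most 10 in all, crops included, and the job is handed in when it is done.

```bash
mkdir -p pics; ls; python3 - <<'E'
from bench import *
import cv2,numpy as np
o=get_obs();print(o['time_s'],o['eef_pos'],o['eef_rot'],o['opening'])
for n in ['top','side']:
    c=camera(n);cv2.imwrite(f'pics/{n}0.png',c['frame'][:,:,::-1])
    print(n,np.round(c['extrinsics'],3).tolist(),np.round(c['mtx'],1).tolist(), [k for k in c])
    for t in ['chassis','cap_fallen','cap_middle','cap_end','lid','lid_handle','lid_hinge','turnbutton_far','turnbutton_far_fin','turnbutton_near_fin','turnbutton_far_pivot','spray_can','jar','pliers','bench_meter']:
        print(t,[(np.round(d['xyz'],3).tolist(),round(d['confidence'],2)) for d in spot_in(c,t)[:3]])
E
```

```text
pics
0.0 [ 0.26018851 -0.5122108   0.25540433] [-8.41411287e-04  9.72541021e-01  2.32730002e-01 -1.44445567e-05] 0.9988188741738699
top [[0.023, 0.997, -0.075, 0.475], [-1.0, 0.022, -0.007, 0.108], [-0.005, 0.075, 0.997, 1.277], [0.0, 0.0, 0.0, 1.0]] [[392.7, 0.0, 324.9], [0.0, 392.7, 201.4], [0.0, 0.0, 1.0]] ['frame', 'mtx', 'extrinsics', 'shot']
chassis [([0.511, 0.141, 0.002], 0.75)]
cap_fallen [([0.512, 0.155, 0.051], 0.8), ([0.512, 0.142, 0.003], 0.59)]
cap_middle [([0.515, 0.225, 0.08], 0.4)]
cap_end [([0.427, 0.338, 0.076], 0.71), ([0.513, 0.255, 0.08], 0.64)]
lid [([0.522, 0.276, 0.316], 0.78)]
lid_handle [([0.518, 0.278, 0.313], 0.96)]
lid_hinge [([0.523, 0.274, 0.314], 0.92)]
turnbutton_far [([0.555, -0.021, 0.11], 0.51), ([0.52, 0.278, 0.313], 0.48)]
turnbutton_far_fin [([0.552, -0.016, 0.108], 0.61)]
turnbutton_near_fin [([0.447, -0.019, 0.11], 0.62), ([0.438, 0.487, 0.036], 0.52)]
turnbutton_far_pivot [([0.518, 0.226, 0.078], 0.7), ([0.55, -0.016, 0.113], 0.52), ([0.51, 0.154, 0.05], 0.41)]
spray_can [([0.51, 0.157, 0.049], 0.71), ([0.642, 0.192, 0.151], 0.61), ([0.448, 
[... 347 characters left out ...]
3], [0.0, 411.1, 197.4], [0.0, 0.0, 1.0]] ['frame', 'mtx', 'extrinsics', 'shot']
chassis [([0.5, 0.271, 0.118], 0.75), ([0.561, -0.011, 0.107], 0.22)]
cap_fallen [([0.495, 0.156, 0.043], 0.5)]
cap_middle []
cap_end [([0.409, 0.357, 0.053], 0.64)]
lid [([0.514, 0.28, 0.254], 0.77), ([0.75, 0.25, 0.049], 0.59)]
lid_handle [([0.514, 0.28, 0.251], 0.8)]
lid_hinge []
turnbutton_far [([0.559, -0.012, 0.111], 0.46)]
turnbutton_far_fin []
turnbutton_near_fin [([0.442, -0.019, 0.108], 0.41)]
turnbutton_far_pivot []
spray_can []
jar [([0.515, 0.34, 0.046], 0.84)]
pliers [([0.364, 0.098, 0.012], 0.9)]
bench_meter [([0.518, -0.164, 0.069], 0.7), ([0.5, 0.272, 0.118], 0.6), ([0.496, 0.156, 0.044], 0.39)]
```

View pics/top0.png

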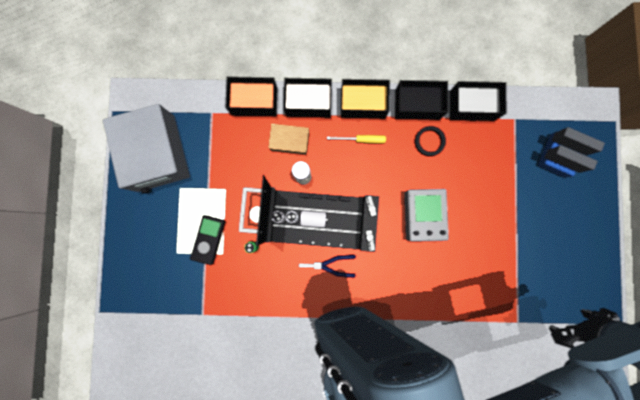

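View pics/side0.png

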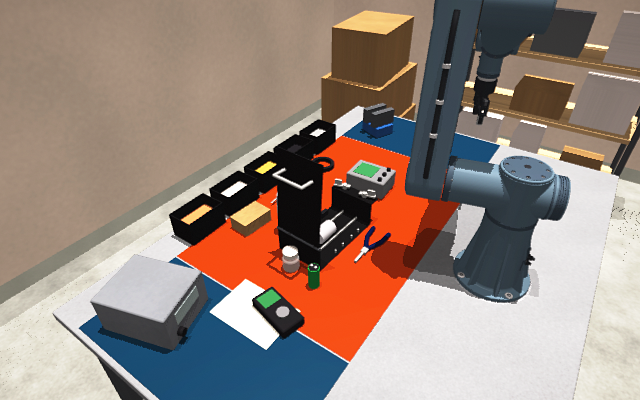

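Top view: chassis at cols 262–378, rows 188–250, with the lid upright at col 265. The fallen can is at (313,217) and the slim caps at (278,217) and (291,217). The green look-alike is at (250,247), outside the chassis. Next is one enlarged crop to confirm this and fit the chassis pose.

```bash
cat > h.py <<'E'
import numpy as np,cv2
from bench import *
def proj(c,P):
    E=np.linalg.inv(np.array(c['extrinsics']));P=np.atleast_2d(P)
    p=P@E[:3,:3].T+E[:3,3];p=p*[1,-1,-1]
    u=p@np.array(c['mtx']).T;return u[:,:2]/u[:,2:]
def ray(c,uv,z):
    K=np.array(c['mtx']);E=np.array(c['extrinsics'])
    d=np.linalg.inv(K)@[uv[0],uv[1],1];d=E[:3,:3]@(d*[1,-1,-1]);o=E[:3,3]
    return o+d*(z-o[2])/d[2]
E
python3 - <<'E'
from h import *
c=camera('top');f=c['frame'][:,:,::-1]
cr=f[170:270,240:390];cv2.imwrite('pics/crop1.png',cv2.resize(cr,None,fx=5.3,fy=5.3,interpolation=cv2.INTER_CUBIC))
E
```

```text
(no output)
```

View pics/crop1.png

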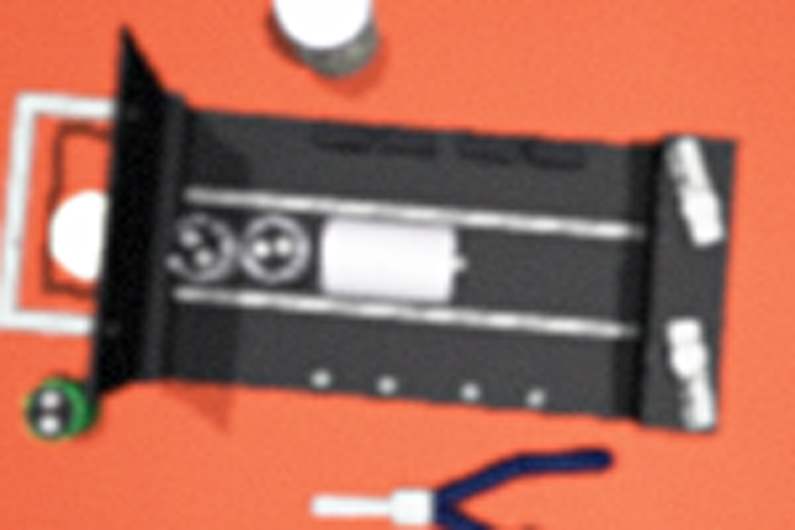

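The crop confirms it. The fat can is at crop (390,262) with its studs to the right. The slim caps with black tops are at (203,248) and (275,248). The green one at (55,410) is outside the chassis and is not meant. The turnbuttons are at (693,190) and (690,375). Next I fit the chassis pose.

```bash
cat >> h.py <<'E'
def crop(u,v): return np.array([240+u/5.3,170+v/5.3])
def Tch(p,P):
    P=np.atleast_2d(P);c,s=np.cos(p[2]),np.sin(p[2])
    return np.c_[p[0]+c*P[:,0]-s*P[:,1],p[1]+s*P[:,0]+c*P[:,1],P[:,2]]
def inv(p,P):
    P=np.atleast_2d(P);c,s=np.cos(p[2]),np.sin(p[2]);d=P[:,:2]-p[:2]
    return np.c_[c*d[:,0]+s*d[:,1],-s*d[:,0]+c*d[:,1],P[:,2]]
E
python3 - <<'E'
from h import *
from scipy.optimize import least_squares
c=camera('top')
pts=[((736,140),(.085,-.191,.092)),((718,430),(-.085,-.191,.092))]
rails=[((185,195),.03),((642,232),.03),((175,293),-.03),((636,331),-.03)]
def res(p):
    r=[]
    for uv,P in pts: r+=list((inv(p,ray(c,crop(*uv),P[2]))[0,:2]-P[:2])*1000)
    for uv,x in rails: r.append((inv(p,ray(c,crop(*uv),.011))[0,0]-x)*1000)
    return r
s=least_squares(res,[.51,.14,0]);p=s.x;print(p,np.round(s.fun,1))
def show(n,uv,z): 
    w=ray(c,crop(*uv),z);print(n,w.round(3),(inv(p,w)[0]*1000).round(1))
show('foot near corner',(322,293),.028);show('foot far',(322,222),.028)
show('top far',(452,228),.028);show('top near',(448,298),.028);show('stud tip',(466,263),.028)
show('mid',(275,248),.078);show('end',(203,248),.078)
for n,uv in dict(farA=(682,145),farB=(710,235),farmid=(693,190),nearA=(685,328),nearB=(700,420),nearknob=(686,358)).items(): show(n,uv,.112)
for P in [(42,-170,110),(-42,-170,110),(0,135,92),(0,-7.5,3)]:
    w=Tch(p,np.array(P)/1000);print(P,w.round(4),((proj(c,w)-[240,170])*5.3).round())
print((proj(c,Tch(p,[[.05,.135+.045,.092+.225],[-.05,.18,.317],[.085,.135,.096+.28]]))-[240,170])*5.3)
show('h',(15,100),.317);show('h',(8,320),.317)
np.save('p.npy',p)
E
```

```text
[ 0.51163802  0.14775833 -0.05735804] [-2.5  0.7  2.5 -0.7  0.2 -0.1  0.3 -0.3]
foot near corner [0.491 0.191 0.028] [-22.8  42.4  28. ]
foot far [0.534 0.193 0.028] [19.7 46.  28. ]
top far [0.532 0.114 0.028] [ 22.3 -32.2  28. ]
top near [0.49  0.116 0.028] [-19.7 -33.1  28. ]
stud tip [0.511 0.106 0.028] [  2.  -42.2  28. ]
mid [0.516 0.216 0.078] [ 0.4 68.2 78. ]
end [0.515 0.257 0.078] [ -2.9 109.6  78. ]
farA [ 0.578 -0.014  0.112] [  75.3 -157.8  112. ]
farB [ 0.528 -0.031  0.112] [  26.1 -177.1  112. ]
farmid [ 0.553 -0.021  0.112] [  50.5 -165.8  112. ]
nearA [ 0.475 -0.017  0.112] [ -26.8 -166.8  112. ]
nearB [ 0.425 -0.026  0.112] [ -77.  -178.8  112. ]
nearknob [ 0.459 -0.018  0.112] [ -43.3 -168.6  112. ]
(42, -170, 110) [[ 0.5438 -0.0244  0.11  ]] [[699. 206.]]
(-42, -170, 110) [[ 0.46   -0.0196  0.11  ]] [[688. 356.]]
(0, 135, 92) [[0.5194 0.2825 0.092 ]] [[156. 238.]]
(0, -7.5, 3) [[0.5112 0.1403 0.003 ]] [[409. 263.]]
[[ -1.56876034 103.51114155]
 [-22.47285838 318.83232633]
 [ 78.61336554  17.95705826]]
h [0.574 0.317 0.317] [ 52.2 172.5 317. ]
h [0.472 0.316 0.317] [-49.4 165.9 317. ]
```

```bash
cat >> h.py <<'E'
from scipy.spatial.transform import Rotation as Rn
def cur():
    o=get_obs();w=o['eef_rot'];return np.array(o['eef_pos']),Rn.from_quat([w[1],w[2],w[3],w[0]])
def frame(z,y):
    z=np.array(z,float);z/=np.linalg.norm(z);y=np.array(y,float);y-=z*(y@z);y/=np.linalg.norm(y)
    return Rn.from_matrix(np.c_[np.cross(y,z),y,z])
def go(tgts,p0=None,R0=None):
    a,b=cur();p0=a if p0 is None else p0;R0=b if R0 is None else R0
    pp,pr=p0,R0
    for p,R in tgts:
        d=R0.inv().apply(np.array(p)-p0);rv=(R0.inv()*R).as_rotvec()
        print(np.round(d,3).tolist(),np.round(rv,3).tolist(),'rows',round(max(np.linalg.norm(p-pp)/.0625,np.degrees((pr.inv()*R).magnitude())/10.7),1))
        pp,pr=np.array(p),R
E
python3 - <<'E'
from h import *
a=np.radians(30);th=-.035  # can yaw
Y=np.array([np.cos(th),np.sin(th),0]);B=np.array([-np.sin(th),np.cos(th),0])
z=np.sin(a)*B+[0,0,-np.cos(a)]
R=frame(z,Y);g=np.array([.512,.128,.042])
p0,R0=cur()
go([(p0+[.1,.15,.12],R0),(g-z*.2+[0,0,.05],R),(g-z*.12,R),(g,R)])
E
```

```text
[0.157, -0.088, -0.12] [0.0, 0.0, 0.0] rows 3.5
[0.466, -0.37, -0.009] [0.279, 0.473, -1.041] rows 6.9
[0.485, -0.405, 0.11] [0.279, 0.473, -1.041] rows 2.0
[0.514, -0.457, 0.214] [0.279, 0.473, -1.041] rows 1.9
```

```bash
python3 -m jog '[0.157,-0.088,-0.12,0,0,0,0, 0.157,-0.088,-0.12,0,0,0,0, 0.157,-0.088,-0.12,0,0,0,0, 0.157,-0.088,-0.12,0,0,0,0, 0.466,-0.37,-0.009,0.279,0.473,-1.041,0, 0.466,-0.37,-0.009,0.279,0.473,-1.041,0, 0.466,-0.37,-0.009,0.279,0.473,-1.041,0, 0.466,-0.37,-0.009,0.279,0.473,-1.041,0, 0.466,-0.37,-0.009,0.279,0.473,-1.041,0, 0.466,-0.37,-0.009,0.279,0.473,-1.041,0, 0.466,-0.37,-0.009,0.279,0.473,-1.041,0, 0.466,-0.37,-0.009,0.279,0.473,-1.041,0, 0.466,-0.37,-0.009,0.279,0.473,-1.041,0, 0.466,-0.37,-0.009,0.279,0.473,-1.041,0]'; python3 - <<'E'
from h import *
a=np.radians(30);th=-.035
Y=np.array([np.cos(th),np.sin(th),0]);B=np.array([-np.sin(th),np.cos(th),0])
z=np.sin(a)*B+[0,0,-np.cos(a)]
R=frame(z,Y);g=np.array([.512,.128,.042])
go([(g-z*.12,R),(g-z*.04,R),(g,R)]); print(get_obs()['q'])
c=camera('wrist')
print([(np.round(d['xyz'],3).tolist(),round(d['confidence'],2)) for d in spot_in(c,'cap_fallen')])
cv2.imwrite('pics/w1.png',c['frame'][:,:,::-1])
np.save('p.npy',[.5116,.1478,-.0574])
E
```

```text
time_s: 3.45
eef_pos: [0.5086, 0.027, 0.2659]
eef_rot: [-0.179, 0.695, 0.671, 0.187]
wrist_force: [0.2, 0.7, -0.8]
opening: 1.002
grasp_force: 0.0
[-0.024, -0.0, 0.124] [0.002, 0.0, -0.0] rows 2.0
[-0.024, -0.0, 0.204] [0.002, 0.0, -0.0] rows 1.3
[-0.024, -0.001, 0.244] [0.002, 0.0, -0.0] rows 0.6
[-0.46350061  0.08027998  1.78188737  0.47317743  1.51926702 -0.51054302]
[([0.51, 0.149, 0.049], 0.78)]
```

View pics/w1.png

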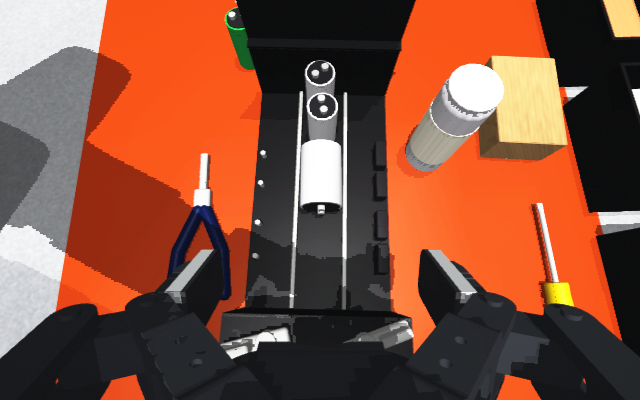

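The wrist view shows the can at (320,175), centred between the fingers, with its studs toward the gripper at (320,208). The way down is clear.

```bash
python3 -m jog '[-0.024,0,0.124,0,0,0,0, -0.024,0,0.124,0,0,0,0, -0.024,0,0.124,0,0,0,0, -0.024,0,0.204,0,0,0,0, -0.024,0,0.204,0,0,0,0, -0.024,0,0.244,0,0,0,0, -0.024,0,0.244,0,0,0,0, -0.024,0,0.244,0,0,0,0]'; python3 -m jog '[0,0,0,0,0,0,1, 0,0,0,0,0,0,1, 0,0,0,0,0,0,1, 0,0,0,0,0,0,1, 0,0,0,0,0,0,1, 0,0,0,0,0,0,1, 0,0,0,0,0,0,1, 0,0,0,0,0,0,1]'
```

```text
time_s: 4.55
eef_pos: [0.5138, 0.1283, 0.0442]
eef_rot: [-0.179, 0.695, 0.671, 0.187]
wrist_force: [0.6, -0.8, -0.0]
opening: 0.998
grasp_force: 0.0
time_s: 5.55
eef_pos: [0.5129, 0.1287, 0.0435]
eef_rot: [-0.179, 0.695, 0.671, 0.187]
wrist_force: [-2.5, -4.7, 9.8]
opening: 0.548
grasp_force: 60.4
```

```bash
python3 - <<'E'
from h import *
p,R=cur();print(R.as_matrix().round(3))
go([(p+[0,-.006,.02],R),(p+[0,-.04,.24],R)])
E
```

```text
[[ 0.029  0.999  0.019]
 [ 0.865 -0.035  0.5  ]
 [ 0.5    0.002 -0.866]]
[0.005, 0.0, -0.02] [0.0, 0.0, 0.0] rows 0.3
[0.085, 0.002, -0.228] [0.0, 0.0, 0.0] rows 3.6
```

```bash
python3 -m jog '[0.005,0,-0.02,0,0,0,1, 0.005,0,-0.02,0,0,0,1, 0.085,0.002,-0.228,0,0,0,1, 0.085,0.002,-0.228,0,0,0,1, 0.085,0.002,-0.228,0,0,0,1, 0.085,0.002,-0.228,0,0,0,1, 0.085,0.002,-0.228,0,0,0,1, 0.085,0.002,-0.228,0,0,0,1]'; python3 - <<'E'
from h import *
c=camera('wrist');cv2.imwrite('pics/w2.png',c['frame'][:,:,::-1])
E
```

```text
time_s: 6.55
eef_pos: [0.5116, 0.0892, 0.2802]
eef_rot: [-0.181, 0.695, 0.671, 0.186]
wrist_force: [-0.3, 0.4, -1.9]
opening: 0.549
grasp_force: 62.9
```

View pics/w2.png

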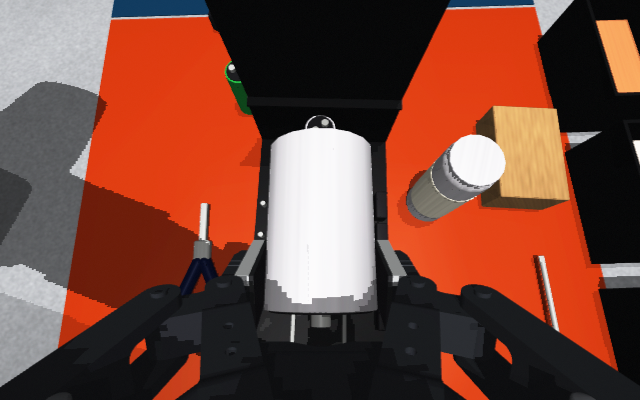

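The can is held square between the pads at (320,220), with its foot edge at row 128 and studs at (320,322). Next I check the in-hand pose numerically and work out the upright pose.

```bash
cat >> h.py <<'E'
def cyl(p,R,pit,d,s,r=.025,L=.075):
    # can in hand: axis in tool yz.. axis u (foot->studs) in tool frame; pit=0 nominal; d: axis point ahead of TCP; s: axial pos of tool line from foot
    a=np.radians(30)+pit
    u=np.array([-np.cos(a),0,-np.sin(a)]); n=np.array([-np.sin(a),0,np.cos(a)])  # u along can, n perpendicular (down)
    A=np.array([0,0,d]);foot=A-u*s
    t=np.linspace(0,2*np.pi,73);ring=np.outer(np.cos(t),n)*r+np.outer(np.sin(t),[0,1,0])*r
    W=lambda X:R.apply(X)+p
    return W(foot+ring),W(foot+u*L+ring),W(foot[None]),W((foot+u*(L+.006))[None]),R.apply(u)
E
python3 - <<'E'
from h import *
c=camera('wrist');p,R=cur()
f=c['frame'].astype(int)
col=f[:,345].sum(1);d=np.abs(np.diff(col));print('col345 edges',[(i,int(d[i]),f[i+1,345].tolist()) for i in np.argsort(-d)[:8]])
for r in (150,200,250,290): 
    w=np.where(f[r].min(1)>190)[0];w=w[(w>240)&(w<400)];print(r,w.min(),w.max())
for pit,dd,s in [(0,.016,.055),(.1,.016,.055),(-.1,.016,.055),(0,.020,.055),(0,.016,.05)]:
    F,T,fc,st,u=cyl(p,R,pit,dd,s);F=proj(c,F);T=proj(c,T)
    print(pit,dd,s,'foot',F.min(0).round(),F.max(0).round(),'top',T.min(0).round(),T.max(0).round(),'stud',proj(c,st).round())
E
```

```text
col345 edges [(np.int64(130), 568, [241, 239, 241]), (np.int64(295), 292, [144, 143, 147]), (np.int64(312), 179, [20, 19, 21]), (np.int64(311), 160, [80, 78, 81]), (np.int64(314), 138, [73, 75, 73]), (np.int64(129), 133, [51, 50, 52]), (np.int64(342), 111, [21, 21, 23]), (np.int64(341), 54, [58, 59, 59])]
150 276 366
200 273 367
250 270 369
290 283 367
0 0.016 0.055 foot [268. 128.] [372. 170.] top [261. 310.] [379. 319.] stud [[320. 329.]]
0.1 0.016 0.055 foot [270. 129.] [370. 178.] top [260. 312.] [380. 315.] stud [[320. 329.]]
-0.1 0.016 0.055 foot [266. 128.] [374. 162.] top [262. 304.] [378. 326.] stud [[320. 328.]]
0 0.02 0.055 foot [270. 127.] [370. 169.] top [263. 305.] [377. 312.] stud [[320. 323.]]
0 0.016 0.05 foot [268. 139.] [372. 178.] top [260. 321.] [380. 334.] stud [[320. 341.]]
```

```bash
cat >> h.py <<'E'
PC=np.load('p.npy')
def stand(hd,y,dz,d=.019,s=.055,pit=0):
    h=np.radians(hd)+PC[2];H=np.array([np.cos(h),np.sin(h),0]);U=np.array([0,0,1.])
    a=np.radians(30)+pit
    z=np.cos(a)*H-np.sin(a)*U
    R=frame(z,np.cross(U,H))
    foot=Tch(PC,[0,y,.003+dz])[0]
    return foot+U*s-z*d,R
E
python3 - <<'E'
from h import *
t,R=stand(30,-.005,.22);p,R0=cur();print(t,t-R.as_matrix()[:,2]*.2)
print(((R0.inv()*R).magnitude()))
go([(t,R),(t-[0,0,.1],R)])
m=Rn.from_rotvec((R*R0.inv()).as_rotvec()*.5)*R0;print('mid tool z',m.as_matrix()[:,2],'can u',m.apply([-.866,0,-.5]))
E
```

```text
[0.49661464 0.13541204 0.2875    ] [0.34189342 0.0575574  0.3875    ]
2.4067708198748
[0.043, -0.016, 0.016] [-0.575, -0.934, -2.143] rows 12.9
[-0.007, -0.016, 0.103] [-0.575, -0.934, -2.143] rows 1.6
mid tool z [ 0.44895047  0.22397996 -0.86502974] can u [ 0.4263217  -0.64750561  0.63161879]
```

```bash
python3 -m jog '[0.043,-0.016,0.016,-0.575,-0.934,-2.143,1, 0.043,-0.016,0.016,-0.575,-0.934,-2.143,1, 0.043,-0.016,0.016,-0.575,-0.934,-2.143,1, 0.043,-0.016,0.016,-0.575,-0.934,-2.143,1, 0.043,-0.016,0.016,-0.575,-0.934,-2.143,1, 0.043,-0.016,0.016,-0.575,-0.934,-2.143,1, 0.043,-0.016,0.016,-0.575,-0.934,-2.143,1, 0.043,-0.016,0.016,-0.575,-0.934,-2.143,1, 0.043,-0.016,0.016,-0.575,-0.934,-2.143,1, 0.043,-0.016,0.016,-0.575,-0.934,-2.143,1, 0.043,-0.016,0.016,-0.575,-0.934,-2.143,1, 0.043,-0.016,0.016,-0.575,-0.934,-2.143,1, 0.043,-0.016,0.016,-0.575,-0.934,-2.143,1, 0.043,-0.016,0.016,-0.575,-0.934,-2.143,1, 0.043,-0.016,0.016,-0.575,-0.934,-2.143,1, 0.043,-0.016,0.016,-0.575,-0.934,-2.143,1]'; python3 - <<'E'
from h import *
print(get_obs()['q'].round(3))
for dz in (.22,.1,.01,.0): go([stand(30,-.005,dz)])
c=camera('side');cv2.imwrite('pics/s2.png',cv2.resize(c['frame'][80:320,220:480,::-1],None,fx=2.4,fy=2.4))
E
```

```text
time_s: 8.65
eef_pos: [0.4965, 0.136, 0.2919]
eef_rot: [0.486, -0.201, 0.843, 0.113]
wrist_force: [0.4, -0.2, -1.3]
opening: 0.549
grasp_force: 62.9
[-0.367 -0.5    2.424  1.171  0.765 -3.118]
[0.004, -0.001, 0.002] [-0.003, -0.003, 0.003] rows 0.1
[0.108, -0.0, 0.062] [-0.003, -0.003, 0.003] rows 2.0
[0.185, 0.0, 0.108] [-0.003, -0.003, 0.003] rows 3.4
[0.194, 0.0, 0.113] [-0.003, -0.003, 0.003] rows 3.6
```

View pics/s2.png

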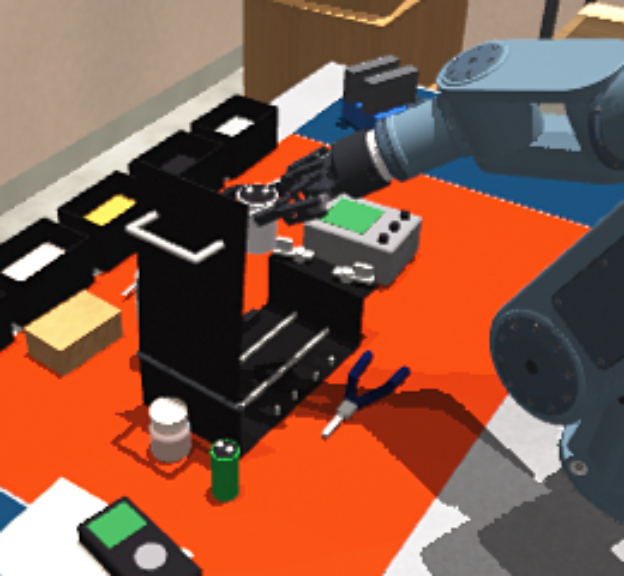

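The side view shows the can held upright, studs up, at crop (260,215), with the gripper leaning toward the robot. Joint 6 is at −3.118, right at its limit, so I fit a kinematic model from three poses and check which lean has margin.

```bash
cat >> h.py <<'E'
from scipy.optimize import least_squares
def ax(a,t): return Rn.from_rotvec(np.array(a)*t)
def fk(k,q):
    a,d,h,L1,e,L2,L3,dw=k
    R=ax([0,0,1],q[0])
    p=R.apply([a,d,h]);R1=R*ax([0,1,0],q[1]);p=p+R1.apply([0,0,L1])
    R2=R1*ax([0,1,0],q[2]);p=p+R2.apply([e,0,L2])
    R3=R2*ax([0,0,1],SG[0]*q[3])*ax([0,1,0],q[4]);p=p+R3.apply([0,dw,L3])
    return p,R3*ax([0,0,1],SG[1]*q[5])
SG=[1,1]
D=[([-1.307,.181,1.607,0,1.354,-.206],[.2602,-.5122,.2554],[-8.4e-4,.97254,.23273,0]),
([-.4635,.0803,1.7819,.4732,1.5193,-.5105],[.5086,.027,.2659],[-.179,.695,.671,.187]),
([-.367,-.5,2.424,1.171,.765,-3.118],[.4965,.136,.2919],[.486,-.201,.843,.113])]
E
python3 - <<'E'
from h import *
for s4 in(1,-1):
  for s6 in (1,-1):
    SG[:]=[s4,s6]
    Rs=[Rn.from_quat([w[1],w[2],w[3],w[0]]) for _,_,w in D]
    off=fk(np.zeros(8),D[0][0])[1].inv()*Rs[0]
    oe=[((fk(np.zeros(8),q)[1]*off).inv()*R).magnitude() for (q,_,_),R in zip(D,Rs)]
    f=lambda k:np.r_[np.concatenate([fk(k,q)[0]-p for q,p,_ in D]),(k-[0,.12,.3,.4,0,.4,.25,0])*1e-3]
    s=least_squares(f,[0,.12,.3,.4,0,.4,.25,0]);print(s4,s6,np.round(oe,3),s.x.round(3),np.abs(s.fun[:9]).max(),off.as_rotvec().round(3))
E
```

```text
1 1 [0.    0.002 0.002] [0.002 0.117 0.3   0.44  0.076 0.509 0.294 0.   ] 0.00024070045135232698 [1.000e-03 1.000e-03 1.571e+00]
1 -1 [0.    0.61  0.458] [0.002 0.117 0.3   0.44  0.076 0.509 0.294 0.   ] 0.00024070045135232698 [1.000e-03 1.000e-03 1.159e+00]
-1 1 [0.    0.947 2.341] [ 1.257e+00  1.160e-01  4.056e+00 -7.250e-01  3.422e+00  1.760e-01
 -2.940e-01  1.000e-03] 0.006030848811247158 [1.000e-03 1.000e-03 1.571e+00]
-1 -1 [0.    1.087 2.681] [ 1.257e+00  1.160e-01  4.056e+00 -7.250e-01  3.422e+00  1.760e-01
 -2.940e-01  1.000e-03] 0.006030848811247158 [1.000e-03 1.000e-03 1.159e+00]
```

```bash
cat >> h.py <<'E'
KK=[.002,.117,.3,.44,.076,.509,.294,0.];OFF=ax([0,0,1],np.pi/2)
LO=np.array([-2.99,-.89,.3,-1.14,0,-3.12]);HI=np.array([2.99,2.07,2.58,4.28,2.63,3.12])
def ik(p,R,q0):
    def f(q):
        a,b=fk(KK,q);return np.r_[(a-p)*10,((b*OFF).inv()*R).as_rotvec()]
    s=least_squares(f,np.clip(q0,LO+.01,HI-.01),bounds=(LO,HI));return s.x,np.linalg.norm(s.fun)
E
python3 - <<'E'
from h import *
q0=get_obs()['q']
for hd in (30,15,0,-15,-30,-60):
    q=q0
    for dz in (.22,.1,0):
        t,R=stand(hd,-.008,dz);best=min((ik(t,R,g) for g in [q]+[np.random.default_rng(i).uniform(LO,HI) for i in range(4)]),key=lambda r:r[1]);q,e=ik(t,R,q)
        print(hd,dz,q.round(2),round(e,3),'| best',best[0].round(2),round(best[1],3))
E
```

```text
30 0.22 [-0.38 -0.49  2.42  1.17  0.77 -3.12] 0.011 | best [-0.39 -0.49  2.43  1.2   0.78  3.12] 0.007
30 0.1 [-0.24 -0.21  2.41  1.16  0.51 -3.12] 0.231 | best [-0.38 -0.12  2.51  1.68  0.71  2.48] 0.0
30 0 [-0.16  0.08  2.34  1.16  0.36 -3.12] 0.412 | best [-0.38  0.31  2.47  2.08  0.84  1.93] 0.0
15 0.22 [-0.13 -0.53  2.45  0.98  0.35 -2.7 ] 0.0 | best [-0.13 -0.53  2.45  0.98  0.35 -2.7 ] 0.0
15 0.1 [-0.09 -0.22  2.45  1.39  0.22 -3.12] 0.165 | best [-0.13 -0.15  2.53  2.28  0.39  2.22] 0.0
15 0 [-0.03  0.08  2.36  1.4   0.13 -3.12] 0.366 | best [-0.13  0.3   2.5   2.7   0.73  1.74] 0.0
0 0.22 [ 0.15 -0.42  2.39 -0.93  0.23 -0.55] 0.0 | best [ 0.15 -0.42  2.39 -0.93  0.23 -0.55] 0.0
0 0.1 [ 0.05 -0.18  2.43 -1.14  0.01 -0.37] 0.178 | best [ 0.15 -0.07  2.46  3.72  0.34  1.13] 0.0
0 0 [ 0.05  0.09  2.35 -1.14  0.   -0.36] 0.364 | best [0.15 0.33 2.43 3.43 0.68 1.45] 0.0
-15 0.22 [ 0.05 -0.46  2.47  0.62  0.   -2.02] 0.339 | best [ 0.29 -0.27  2.42  4.28  0.48  0.7 ] 0.238
-15 0.1 [ 0.05 -0.18  2.43 -0.26  0.   -1.1 ] 0.342 | best [0.35 0.06 2.37 4.28 0.6  0.86] 0.056
-15 0 [ 0.27  0.19  2.21 -1.14  0.43  0.04] 0.392 | best [0.37 0.39 2.31 4.1  0.74 1.15] 0.0
-30 0.22 [ 0.48 -0.08  2.1  -1.14  0.93  0.13] 0.069 | best [ 0.48 -0.08  2.1  -1.14  0.93  0.13] 0.069
-30 0.1 [ 0.45  0.14  2.1  -1.14  0.84  0.28] 0.204 | best [ 0.45  0.14  2.1  -1.14  0.84  0.28] 0.204
-30 0 [ 0.45  0.38  2.03 -1.14  0.83  0.4 ] 0.318 | best [0.45 0.46 2.24 4.28 0.86 1.19] 0.142
-60 0.22 [ 0.04 -0.41  2.44  0.78  0.   -1.76] 1.016 | best [ 0.56  0.25  1.78 -1.06  1.42  0.44] 0.0
-60 0.1 [ 0.56  0.44  1.82 -1.1   1.31  0.66] 0.0 | best [ 0.56  0.44  1.82 -1.1   1.31  0.66] 0.0
-60 0 [ 0.56  0.64  1.8  -1.14  1.24  0.82] 0.012 | best [ 0.56  0.64  1.8  -1.14  1.24  0.82] 0.012
```

```bash
python3 - <<'E'
from h import *
for hd in (0,30,45,60,75):
    q=[-.38,.31,2.47,2.08,.84,1.93]
    for dz in (0,.1,.2):
        t,R=stand(hd,-.008,dz);q,e=ik(t,R,q)
        w=t-R.as_matrix()[:,2]*.294
        print(hd,dz,q.round(2),round(e,3),'wristC chassis',(inv(PC,w)[0]*1000).round())
E
```

```text
0 0 [0.15 0.33 2.43 3.43 0.68 1.45] 0.0 wristC chassis [-271.   -8.  214.]
0 0.1 [ 0.15 -0.07  2.46  3.72  0.34  1.13] 0.0 wristC chassis [-271.   -8.  314.]
0 0.2 [ 0.12 -0.38  2.46  4.28  0.13  0.51] 0.083 wristC chassis [-271.   -8.  414.]
30 0 [-0.38  0.31  2.47  2.08  0.84  1.93] 0.0 wristC chassis [-235. -144.  214.]
30 0.1 [-0.38 -0.12  2.51  1.68  0.71  2.48] 0.0 wristC chassis [-235. -144.  314.]
30 0.2 [-0.38 -0.44  2.45  1.25  0.75  3.05] 0.0 wristC chassis [-235. -144.  414.]
45 0 [-0.52  0.36  2.37  1.64  0.97  2.04] 0.0 wristC chassis [-192. -200.  214.]
45 0.1 [-0.52 -0.01  2.4   1.41  0.98  2.45] 0.0 wristC chassis [-192. -200.  314.]
45 0.2 [-0.52 -0.29  2.35  1.21  1.07  2.83] 0.0 wristC chassis [-192. -200.  414.]
60 0 [-0.55  0.43  2.23  1.33  1.1   2.12] 0.0 wristC chassis [-136. -243.  214.]
60 0.1 [-0.55  0.13  2.25  1.21  1.18  2.41] 0.0 wristC chassis [-136. -243.  314.]
60 0.2 [-0.55 -0.11  2.21  1.12  1.29  2.68] 0.0 wristC chassis [-136. -243.  414.]
75 0 [-0.54  0.51  2.06  1.1   1.24  2.16] 0.0 wristC chassis [ -70. -270.  214.]
75 0.1 [-0.54  0.26  2.08  1.05  1.35  2.37] 0.0 wristC chassis [ -70. -270.  314.]
75 0.2 [-0.54  0.06  2.05  1.01  1.48  2.58] 0.0 wristC chassis [ -70. -270.  414.]
```

Heading 45° on the other joint-6 branch has good margins. I unwind joint 6 in the air with a long roll about tool z, in two steps.

```bash
python3 -m jog '[0,0,0,0,0,3.0,1, 0,0,0,0,0,3.0,1, 0,0,0,0,0,3.0,1, 0,0,0,0,0,3.0,1, 0,0,0,0,0,3.0,1, 0,0,0,0,0,3.0,1, 0,0,0,0,0,3.0,1, 0,0,0,0,0,3.0,1, 0,0,0,0,0,3.0,1, 0,0,0,0,0,3.0,1, 0,0,0,0,0,3.0,1, 0,0,0,0,0,3.0,1, 0,0,0,0,0,3.0,1, 0,0,0,0,0,3.0,1, 0,0,0,0,0,3.0,1, 0,0,0,0,0,3.0,1, 0,0,0,0,0,3.0,1, 0,0,0,0,0,3.0,1]'; python3 - <<'E'
from h import *
print(get_obs()['q'].round(3))
t,R=stand(45,-.008,.2);go([(t,R)])
t,R=stand(45,-.008,.2);R0=cur()[1];go([(t,R0*ax([0,0,1],1.5)),(t,R)])
E
```

```text
time_s: 10.95
eef_pos: [0.4967, 0.1362, 0.2928]
eef_rot: [-0.078, 0.826, 0.261, 0.493]
wrist_force: [1.0, -0.4, -2.3]
opening: 0.552
grasp_force: 62.9
[-0.367 -0.501  2.424  1.172  0.766 -0.122]
[-0.023, 0.004, 0.012] [-0.029, 0.357, -3.105] rows 16.7
[-0.023, 0.004, 0.012] [-0.0, 0.0, 1.5] rows 8.0
[-0.023, 0.004, 0.012] [-0.029, 0.357, -3.105] rows 8.9
```

```bash
python3 -m jog '[0,0,0,0,0,1.5,1, 0,0,0,0,0,1.5,1, 0,0,0,0,0,1.5,1, 0,0,0,0,0,1.5,1, 0,0,0,0,0,1.5,1, 0,0,0,0,0,1.5,1, 0,0,0,0,0,1.5,1, 0,0,0,0,0,1.5,1, 0,0,0,0,0,1.5,1, -0.023,0.004,0.012,-0.029,0.357,-3.105,1, -0.023,0.004,0.012,-0.029,0.357,-3.105,1, -0.023,0.004,0.012,-0.029,0.357,-3.105,1, -0.023,0.004,0.012,-0.029,0.357,-3.105,1, -0.023,0.004,0.012,-0.029,0.357,-3.105,1, -0.023,0.004,0.012,-0.029,0.357,-3.105,1, -0.023,0.004,0.012,-0.029,0.357,-3.105,1, -0.023,0.004,0.012,-0.029,0.357,-3.105,1, -0.023,0.004,0.012,-0.029,0.357,-3.105,1, -0.023,0.004,0.012,-0.029,0.357,-3.105,1, -0.023,0.004,0.012,-0.029,0.357,-3.105,1]'; python3 - <<'E'
from h import *
print(get_obs()['q'].round(3))
go([stand(45,-.008,.07),stand(45,-.008,.012),stand(45,-.008,0)])
E
```

```text
time_s: 13.45
eef_pos: [0.4993, 0.1291, 0.2676]
eef_rot: [0.468, -0.308, 0.809, 0.178]
wrist_force: [-0.5, -0.1, -1.9]
opening: 0.549
grasp_force: 62.8
[-0.517 -0.286  2.352  1.213  1.068  2.827]
[0.113, 0.0, 0.064] [-0.001, 0.001, 0.001] rows 2.1
[0.163, 0.0, 0.093] [-0.001, 0.001, 0.001] rows 0.9
[0.174, 0.0, 0.099] [-0.001, 0.001, 0.001] rows 0.2
```

```bash
python3 -m jog '[0.113,0,0.064,0,0,0,1, 0.113,0,0.064,0,0,0,1, 0.113,0,0.064,0,0,0,1, 0.163,0,0.093,0,0,0,1, 0.163,0,0.093,0,0,0,1, 0.163,0,0.093,0,0,0,1]'; python3 - <<'E'
from h import *
p,R=cur()
a=camera('side');b=camera('top')
for n,c in(('side',a),('top',b)):
    print(n,[(np.round(d['xyz'],3).tolist(),round(d['confidence'],2)) for d in spot_in(c,'cap_fallen')[:3]])
u=np.array([-.866,0,-.5]);top=R.apply(np.array([0,0,.019])+u*.020)+p;ft=R.apply(np.array([0,0,.019])-u*.055)+p
print('pred top centre',top,inv(PC,top)*1000,'foot',ft)
ims=[]
for c in(a,b):
    f=c['frame'][:,:,::-1].copy();m=proj(c,top)[0];x0,y0=int(m[0])-40,int(m[1])-45
    im=cv2.resize(f[y0:y0+100,x0:x0+80],None,fx=5,fy=5,interpolation=cv2.INTER_CUBIC)
    # overlay predicted rims
    t=np.linspace(0,6.28,60)
    for C in(top,ft):
        q=proj(c,C+np.c_[.025*np.cos(t),.025*np.sin(t),0*t]);q=((q-[x0,y0])*5+2).astype(int)
        cv2.polylines(im,[q],True,(0,255,0),1)
    ims.append(im)
cv2.imwrite('pics/chk.png',np.hstack(ims))
E
```

```text
time_s: 14.2
eef_pos: [0.5003, 0.1287, 0.0836]
eef_rot: [0.47, -0.307, 0.808, 0.178]
wrist_force: [0.2, 0.2, -1.5]
opening: 0.55
grasp_force: 65.0
side [([0.768, -0.236, 0.021], 0.72), ([0.504, 0.156, 0.075], 0.51)]
top [([0.507, 0.138, 0.097], 0.61)]
pred top centre [0.51253813 0.1396436  0.09420795] [[ 1.40450716 -8.08914715 94.2079492 ]] foot [0.51288928 0.13985956 0.01921073]
```

View pics/chk.png

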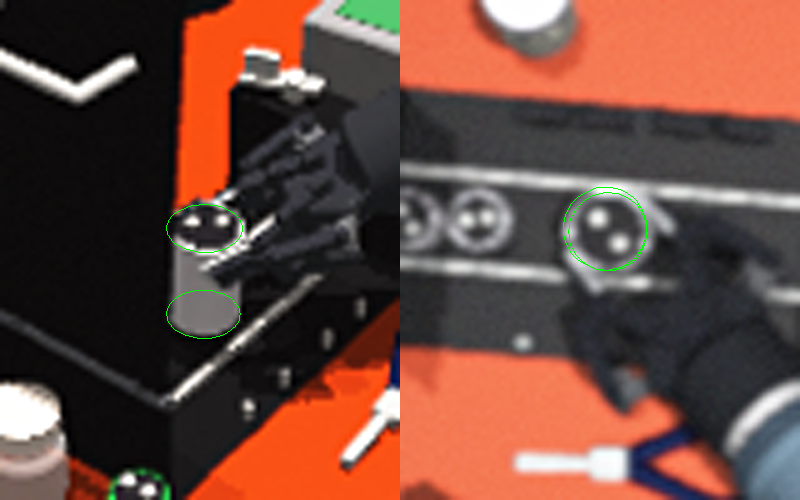

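The left crop is the side view and the right is the top view. The can is upright, its rims match the prediction (top centre at (606,231) in the right panel), and it lies on the lane line with the slim caps. I lower it gently from 16 mm.

```bash
python3 -m jog '[0.010,0,0.006,0,0,0,1, 0.010,0,0.006,0,0,0,1, 0.0125,0,0.007,0,0,0,1, 0.0125,0,0.007,0,0,0,1]'; python3 -m jog '[0.001,0,0.0006,0,0,0,1, 0.001,0,0.0006,0,0,0,1]'
```

```text
time_s: 14.9
eef_pos: [0.4994, 0.1292, 0.0677]
eef_rot: [0.47, -0.306, 0.808, 0.179]
wrist_force: [0.2, 0.3, 6.9]
opening: 0.549
grasp_force: 65.2
time_s: 15.15
eef_pos: [0.4998, 0.1294, 0.0675]
eef_rot: [0.471, -0.306, 0.808, 0.18]
wrist_force: [-2.1, -0.9, 15.0]
opening: 0.549
grasp_force: 65.7
```

```bash
python3 -m jog '[0,0,0,0,0,0,0.2, 0,0,0,0,0,0,0.2, 0,0,0,0,0,0,0.2, 0,0,0,0,0,0,0.2, 0,0,-0.02,0,0,0,0.2, 0,0,-0.08,0,0,0,0.2, 0,0,-0.14,0,0,0,0.2, 0,0,-0.14,0,0,0,0.2, 0,0,-0.14,0,0,0,0.2]'; python3 - <<'E'
from h import *
print(get_obs()['q'].round(3))
c=camera('top');cr=c['frame'][170:270,240:390,::-1];cv2.imwrite('pics/t2.png',cv2.resize(cr,None,fx=5.3,fy=5.3,interpolation=cv2.INTER_CUBIC))
s=camera('side')
for n,t in (('side',s),('top',c)):
  for k in('cap_fallen','lid_handle','turnbutton_near_fin','turnbutton_far_fin'):print(n,k,[(np.round(d['xyz'],3).tolist(),round(d['confidence'],2)) for d in spot_in(t,k)[:2]])
E
```

```text
time_s: 16.27
eef_pos: [0.4078, 0.0479, 0.1343]
eef_rot: [0.468, -0.305, 0.81, 0.178]
wrist_force: [-1.1, 0.2, 0.2]
opening: 0.807
grasp_force: 0.0
[-1.002 -0.013  2.545  1.137  1.233  2.218]
side cap_fallen [([0.5, 0.153, 0.056], 0.53)]
side lid_handle [([0.512, 0.278, 0.252], 0.62)]
side turnbutton_near_fin []
side turnbutton_far_fin [([0.559, -0.015, 0.107], 0.64)]
top cap_fallen [([0.509, 0.139, 0.08], 0.49)]
top lid_handle [([0.517, 0.279, 0.316], 0.98)]
top turnbutton_near_fin [([0.451, -0.016, 0.107], 0.54)]
top turnbutton_far_fin [([0.55, -0.019, 0.109], 0.54)]
```

View pics/t2.png

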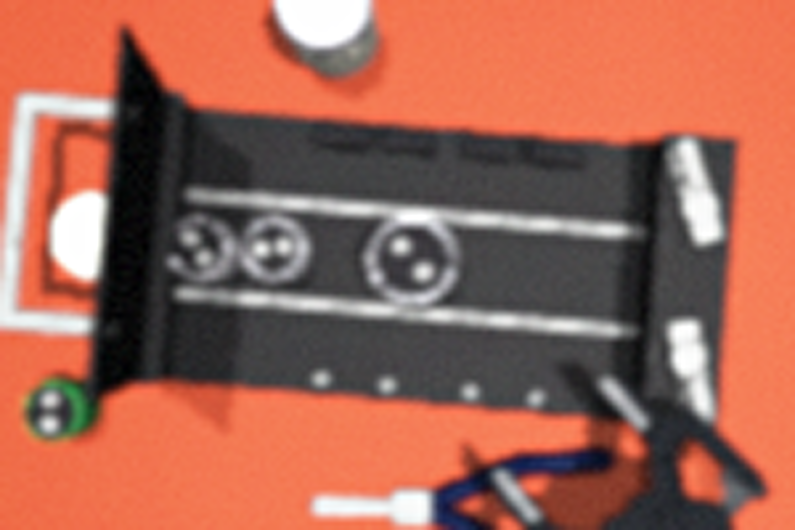

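The crop shows the can standing upright at (411,261), in line with the slim caps at (203,248) and (275,248). The near turnbutton (688,375) points outward, clear of the lid. The far one (690,190) leans in at about 72°, so its corner could catch the lid edge (lid edge at y = −152 mm, corner at about −150 mm). I'll nudge it outward before closing.

```bash
cat >> h.py <<'E'
def down(xyz,psi=0,tip=True):
    # tool straight down, tool y along chassis x turned by psi; xyz chassis mm of fingertip centre
    h=PC[2]+psi;P=Tch(PC,np.array(xyz,float)/1000)[0]
    return P+[0,0,.025 if tip else 0],frame([0,0,-1],[np.cos(h),np.sin(h),0])
E
python3 - <<'E'
from h import *
q=get_obs()['q'];p,R=cur()
t,Rd=down((68,-110,230))
tq,e=ik(t,Rd,[-.4,.1,1.6,0,1.3,-.3]);print('target q',tq.round(2),e)
for f in (.25,.5,.75,1):
    a,b=fk(KK,q+(tq-q)*f);print(f,a.round(3),(b*OFF).as_matrix()[:,2].round(2)); go([(a,b*OFF)])
E
```

```text
target q [-0.15  0.18  1.61  0.    1.35 -0.09] 2.262292771411239e-11
0.25 [0.418 0.046 0.135] [ 0.35  0.67 -0.66]
[-0.004, -0.009, 0.004] [-0.354, 0.084, -0.932] rows 5.4
0.5 [0.444 0.034 0.149] [ 0.09  0.56 -0.83]
[-0.022, -0.036, 0.007] [-0.762, 0.004, -1.831] rows 10.6
0.75 [0.498 0.023 0.187] [-0.04  0.3  -0.95]
[-0.071, -0.079, 0.017] [-1.247, -0.259, -2.641] rows 15.7
1 [0.573 0.034 0.255] [ 0. -0. -1.]
[-0.162, -0.121, 0.038] [1.21, 0.495, 2.087] rows 13.2
```

```bash
python3 - <<'E'
from h import *
q=get_obs()['q'];p,R=cur()
t,Rd=down((68,-110,230))
tq=np.array([-0.15,.18,1.61,0,1.35,-.09])
qq=q
for f,P in ((.15,(.41,.04,.19)),(.5,(.44,.03,.27)),(.75,(.5,.025,.28)),(1,t)):
    b=fk(KK,q+(tq-q)*f)[1]*OFF if f<1 else Rd
    qq,e=ik(np.array(P),b,qq);print(qq.round(2),round(e,3));go([(np.array(P),b)])
E
```

```text
[-0.9  -0.16  2.39  0.91  1.38  2.02] 0.0
[-0.046, -0.008, -0.032] [-0.205, 0.071, -0.561] rows 3.2
[-0.59 -0.11  1.98  0.54  1.54  1.21] 0.0
[-0.124, -0.035, -0.058] [-0.761, 0.006, -1.83] rows 10.6
[-0.35  0.04  1.74  0.28  1.51  0.55] 0.0
[-0.153, -0.079, -0.027] [-1.245, -0.255, -2.64] rows 15.7
[-0.15  0.18  1.61  0.    1.35 -0.09] 0.0
[-0.162, -0.121, 0.038] [1.21, 0.495, 2.087] rows 13.2
```

```bash
python3 -m jog '[-0.046,-0.008,-0.032,-0.205,0.071,-0.561,1, -0.046,-0.008,-0.032,-0.205,0.071,-0.561,1, -0.046,-0.008,-0.032,-0.205,0.071,-0.561,1, -0.046,-0.008,-0.032,-0.205,0.071,-0.561,1, -0.124,-0.035,-0.058,-0.761,0.006,-1.83,1, -0.124,-0.035,-0.058,-0.761,0.006,-1.83,1, -0.124,-0.035,-0.058,-0.761,0.006,-1.83,1, -0.124,-0.035,-0.058,-0.761,0.006,-1.83,1, -0.124,-0.035,-0.058,-0.761,0.006,-1.83,1, -0.124,-0.035,-0.058,-0.761,0.006,-1.83,1, -0.124,-0.035,-0.058,-0.761,0.006,-1.83,1, -0.124,-0.035,-0.058,-0.761,0.006,-1.83,1, -0.153,-0.079,-0.027,-1.245,-0.255,-2.64,1, -0.153,-0.079,-0.027,-1.245,-0.255,-2.64,1, -0.153,-0.079,-0.027,-1.245,-0.255,-2.64,1, -0.153,-0.079,-0.027,-1.245,-0.255,-2.64,1, -0.153,-0.079,-0.027,-1.245,-0.255,-2.64,1]'; python3 - <<'E'
from h import *
print(get_obs()['q'].round(3))
go([down((68,-125,180)),down((68,-125,114)),down((68,-152,114)),down((68,-162,114)),down((68,-162,180))])
E
```

```text
time_s: 18.9
eef_pos: [0.4992, 0.0244, 0.2785]
eef_rot: [-0.156, 0.943, 0.293, 0.029]
wrist_force: [0.4, 0.4, 0.4]
opening: -0.002
grasp_force: 0.0
[-0.362  0.037  1.749  0.283  1.508  0.566]
[0.047, 0.066, 0.066] [-0.194, -0.267, -0.902] rows 5.1
[0.037, 0.084, 0.128] [-0.194, -0.267, -0.902] rows 1.1
[0.021, 0.104, 0.12] [-0.194, -0.267, -0.902] rows 0.4
[0.015, 0.112, 0.117] [-0.194, -0.267, -0.902] rows 0.2
[0.025, 0.093, 0.054] [-0.194, -0.267, -0.902] rows 1.1
```

```bash
python3 -m jog '[0.047,0.066,0.066,-0.194,-0.267,-0.902,1, 0.047,0.066,0.066,-0.194,-0.267,-0.902,1, 0.047,0.066,0.066,-0.194,-0.267,-0.902,1, 0.047,0.066,0.066,-0.194,-0.267,-0.902,1, 0.047,0.066,0.066,-0.194,-0.267,-0.902,1, 0.047,0.066,0.066,-0.194,-0.267,-0.902,1, 0.047,0.066,0.066,-0.194,-0.267,-0.902,1, 0.037,0.084,0.128,-0.194,-0.267,-0.902,1, 0.037,0.084,0.128,-0.194,-0.267,-0.902,1, 0.037,0.084,0.128,-0.194,-0.267,-0.902,1, 0.029,0.094,0.124,-0.194,-0.267,-0.902,1, 0.021,0.104,0.120,-0.194,-0.267,-0.902,1, 0.018,0.108,0.1185,-0.194,-0.267,-0.902,1, 0.015,0.112,0.117,-0.194,-0.267,-0.902,1, 0.015,0.112,0.117,-0.194,-0.267,-0.902,1]'; python3 - <<'E'
from h import *
p,R=cur();print((inv(PC,p)*1000).round(1))
a,b=down((68,-155,114));go([down((68,-150,180)),down((0,-60,300)),down((0,60,430)),down((0,175,430))])
E
```

```text
time_s: 20.78
eef_pos: [0.5711, -0.0194, 0.1403]
eef_rot: [0.001, 0.729, 0.685, 0.001]
wrist_force: [1.4, 0.7, 0.7]
opening: -0.002
grasp_force: 0.7
[[  69.  -163.5  140.3]]
[0.014, -0.001, -0.065] [0.002, -0.0, -0.004] rows 1.1
[0.103, -0.069, -0.185] [0.002, -0.0, -0.004] rows 2.6
[0.223, -0.069, -0.315] [0.002, -0.0, -0.004] rows 2.8
[0.338, -0.07, -0.315] [0.002, -0.0, -0.004] rows 1.8
```

```bash
python3 - <<'E'
from h import *
q=get_obs()['q']
for P in ((68,-150,180),(0,-60,300),(0,60,430),(0,175,430),(0,170,350)):
    t,R=down(P);q,e=ik(t,R,q);print(P,q.round(2),round(e,3));go([(t,R)])
print('arc');p0,R0=down((0,170,350))
T=[]
for th in list(np.arange(1.45,0,-.125))+[0]:
    r=268;y=135-r*np.cos(th)+4*np.sin(th)+11;z=92+r*np.sin(th)+4*np.cos(th)
    T.append(down((0,y,z)));q,e=ik(*T[-1],q);
    if e>.001: print('bad',th)
go(T,p0,R0)
E
```

```text
(68, -150, 180) [-0.22  0.22  1.67 -0.    1.26 -0.16] 0.0
[0.014, -0.001, -0.065] [0.002, -0.0, -0.004] rows 1.1
(0, -60, 300) [-0.06  0.    1.66 -0.    1.48 -0.  ] 0.0
[0.103, -0.069, -0.185] [0.002, -0.0, -0.004] rows 3.6
(0, 60, 430) [ 0.17  0.06  1.34 -0.    1.74  0.23] 0.0
[0.223, -0.069, -0.315] [0.002, -0.0, -0.004] rows 6.3
(0, 175, 430) [0.36 0.2  1.19 0.   1.75 0.42] 0.0
[0.338, -0.07, -0.315] [0.002, -0.0, -0.004] rows 7.5
(0, 170, 350) [ 0.35  0.2   1.35 -0.    1.6   0.41] 0.0
[0.333, -0.07, -0.235] [0.002, -0.0, -0.004] rows 6.6
arc
[-0.052, 0.0, -0.009] [0.0, 0.0, 0.0] rows 0.8
[-0.085, 0.0, -0.003] [0.0, 0.0, 0.0] rows 0.5
[-0.117, -0.0, 0.007] [0.0, 0.0, 0.0] rows 0.5
[-0.148, -0.0, 0.02] [0.0, 0.0, 0.0] rows 0.5
[-0.177, -0.0, 0.038] [0.0, 0.0, 0.0] rows 0.5
[-0.203, -0.0, 0.058] [0.0, 0.0, 0.0] rows 0.5
[-0.226, 0.0, 0.082] [0.0, 0.0, 0.0] rows 0.5
[-0.247, 0.0, 0.109] [0.0, 0.0, 0.0] rows 0.5
[-0.264, -0.0, 0.138] [0.0, 0.0, 0.0] rows 0.5
[-0.277, 0.0, 0.169] [0.0, 0.0, 0.0] rows 0.5
[-0.286, 0.0, 0.201] [0.0, 0.0, 0.0] rows 0.5
[-0.291, 0.0, 0.234] [0.0, 0.0, 0.0] rows 0.5
[-0.292, 0.0, 0.254] [0.0, 0.0, 0.0] rows 0.3
```

```bash
python3 -m jog '[0.014,-0.001,-0.065,0,0,0,1, 0.014,-0.001,-0.065,0,0,0,1, 0.103,-0.07,-0.185,0,0,0,1, 0.103,-0.07,-0.185,0,0,0,1, 0.103,-0.07,-0.185,0,0,0,1, 0.223,-0.07,-0.315,0,0,0,1, 0.223,-0.07,-0.315,0,0,0,1, 0.223,-0.07,-0.315,0,0,0,1, 0.223,-0.07,-0.315,0,0,0,1, 0.338,-0.07,-0.315,0,0,0,1, 0.338,-0.07,-0.315,0,0,0,1, 0.338,-0.07,-0.315,0,0,0,1, 0.338,-0.07,-0.315,0,0,0,1, 0.333,-0.07,-0.235,0,0,0,1, 0.333,-0.07,-0.235,0,0,0,1, 0.333,-0.07,-0.235,0,0,0,1]'; python3 - <<'E'
from h import *
p,R=cur();print((inv(PC,p)*1000).round(1),get_obs()['q'].round(2))
E
```

```text
time_s: 22.78
eef_pos: [0.5209, 0.3164, 0.3742]
eef_rot: [-0.0, 0.729, 0.685, -0.001]
wrist_force: [0.4, 0.4, 0.3]
opening: -0.002
grasp_force: 0.0
[[-3.000e-01  1.689e+02  3.742e+02]] [ 0.35  0.19  1.36 -0.    1.59  0.41]
```

```bash
python3 -m jog '[-0.052,0,-0.009,0,0,0,1, -0.052,0,-0.009,0,0,0,1, -0.085,0,-0.003,0,0,0,1, -0.117,0,0.007,0,0,0,1, -0.148,0,0.02,0,0,0,1, -0.177,0,0.038,0,0,0,1, -0.203,0,0.058,0,0,0,1]' ; python3 -m jog '[-0.023,0,0.024,0,0,0,1, -0.044,0,0.051,0,0,0,1, -0.061,0,0.08,0,0,0,1, -0.074,0,0.111,0,0,0,1, -0.083,0,0.143,0,0,0,1, -0.088,0,0.172,0,0,0,1, -0.089,0,0.188,0,0,0,1, -0.089,0,0.194,0,0,0,1, -0.089,0,0.194,0,0,0,1]'; python3 - <<'E'
from h import *
p,R=cur();print((inv(PC,p)*1000).round(1))
c=camera('top');print([(np.round(d['xyz'],3).tolist(),round(d['confidence'],2)) for d in spot_in(c,'lid_handle')[:2]])
E
```

```text
time_s: 23.65
eef_pos: [0.5102, 0.1148, 0.3194]
eef_rot: [0.002, 0.728, 0.685, 0.003]
wrist_force: [-0.0, 2.0, 1.0]
opening: -0.002
grasp_force: 0.7
time_s: 24.78
eef_pos: [0.5044, 0.0266, 0.1237]
eef_rot: [0.001, 0.728, 0.685, 0.001]
wrist_force: [0.4, 0.4, 0.1]
opening: 0.001
grasp_force: 0.0
[[  -0.2 -121.4  123.7]]
[([0.511, 0.179, 0.093], 0.69), ([0.375, 0.117, 0.014], 0.23)]
```

```bash
python3 -m jog '[0,0,0.003,0,0,0,1, 0,0,0.004,0,0,0,1, 0,0,0.004,0,0,0,1]'; python3 -m jog '[0,0,0.001,0,0,0,1, 0,0,0.002,0,0,0,1, 0,0,0.002,0,0,0,1]';  python3 - <<'E'
from h import *
go([down((75,-100,220))])
c=camera('side');d=camera('wrist')
f=cv2.resize(c['frame'][120:270,260:460,::-1],(400,300),interpolation=cv2.INTER_CUBIC);g=cv2.resize(d['frame'][:,:,::-1],(400,250))
cv2.imwrite('pics/lid.png',np.vstack([f,g]))
E
```

```text
time_s: 25.25
eef_pos: [0.5048, 0.0264, 0.1209]
eef_rot: [0.001, 0.728, 0.685, 0.001]
wrist_force: [-3.4, 0.5, 11.9]
opening: -0.003
grasp_force: 5.8
time_s: 25.62
eef_pos: [0.5049, 0.0264, 0.1207]
eef_rot: [0.001, 0.728, 0.685, 0.001]
wrist_force: [-10.3, 2.0, 28.6]
opening: 0.003
grasp_force: 14.1
[0.022, 0.075, -0.124] [0.004, -0.0, -0.003] rows 2.3
```

View pics/lid.png

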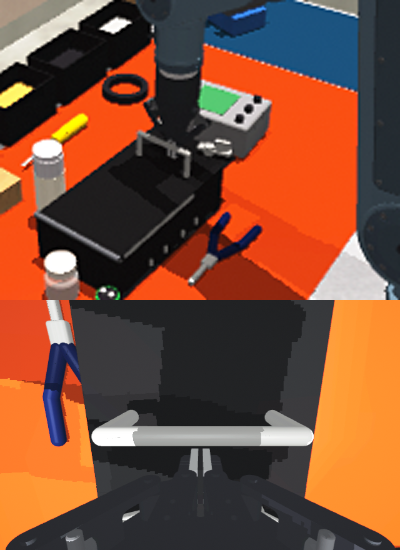

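The lid lies flat, seen in the side view at (130,185); the press at z ≈ 96 mm gave 28 N, so it is resting on the walls. Now the far turnbutton.

```bash
cat >> h.py <<'E'
def btn(side,phi,e,r=26,z=114):
    return (side*(42+r*np.sin(phi)+(4+e)*np.cos(phi)),-170+r*np.cos(phi)-(4+e)*np.sin(phi),z)
E
python3 - <<'E'
from h import *
print('A');go([down((0,-130,190)),down((66,-215,190)),down((66,-215,114))])
print('B');p0,R0=down((66,-215,114))
W=[btn(1,f,10) for f in (1.9,1.6,1.3,1,.7,.4,.2,0)];print(np.round(W))
go([down(w) for w in W],p0,R0)
c=camera('side')
for k in('turnbutton_far_fin','turnbutton_near_fin'):print(k,[(np.round(d['xyz'],3).tolist(),(inv(PC,np.array(d['xyz']))*1000).round()[0].tolist(),round(d['confidence'],2)) for d in spot_in(c,k)[:3]])
E
```

```text
A
[-0.008, 0.0, -0.094] [0.004, -0.0, -0.003] rows 1.5
[-0.093, 0.066, -0.094] [0.004, -0.0, -0.003] rows 1.7
[-0.093, 0.066, -0.018] [0.004, -0.0, -0.003] rows 1.2
B
[[  62. -192.  114.]
 [  68. -185.  114.]
 [  71. -177.  114.]
 [  71. -168.  114.]
 [  69. -159.  114.]
 [  65. -152.  114.]
 [  61. -147.  114.]
 [  56. -144.  114.]]
[0.023, -0.004, 0.0] [0.0, 0.0, 0.0] rows 0.4
[0.03, 0.002, 0.0] [0.0, 0.0, 0.0] rows 0.1
[0.038, 0.005, 0.0] [0.0, 0.0, 0.0] rows 0.1
[0.047, 0.005, 0.0] [0.0, 0.0, 0.0] rows 0.1
[0.056, 0.003, 0.0] [0.0, 0.0, 0.0] rows 0.1
[0.063, -0.001, 0.0] [0.0, 0.0, 0.0] rows 0.1
[0.068, -0.005, 0.0] [0.0, 0.0, 0.0] rows 0.1
[0.071, -0.01, 0.0] [0.0, 0.0, 0.0] rows 0.1
turnbutton_far_fin [([0.428, 0.502, 0.031], [-104.0, 348.0, 31.0], 0.46)]
turnbutton_near_fin [([0.443, -0.02, 0.111], [-59.0, -171.0, 111.0], 0.53)]
```

```bash
python3 -m jog '[-0.008,0,-0.094,0,0,0,1, -0.008,0,-0.094,0,0,0,1, -0.093,0.066,-0.094,0,0,0,1, -0.093,0.066,-0.094,0,0,0,1, -0.093,0.066,-0.094,0,0,0,1, -0.093,0.066,-0.020,0,0,0,1, -0.093,0.066,-0.020,0,0,0,1, -0.093,0.066,-0.020,0,0,0,1]'; python3 -m jog '[0.012,-0.003,0,0,0,0,1, 0.023,-0.004,0,0,0,0,1, 0.03,0.002,0,0,0,0,1, 0.038,0.005,0,0,0,0,1, 0.047,0.005,0,0,0,0,1, 0.056,0.003,0,0,0,0,1, 0.063,-0.001,0,0,0,0,1, 0.068,-0.005,0,0,0,0,1, 0.071,-0.010,0,0,0,0,1, 0.071,-0.010,0,0,0,0,1]'; python3 - <<'E'
from h import *
p,R=cur();print((inv(PC,p)*1000).round(1))
E
```

```text
time_s: 26.88
eef_pos: [0.5632, -0.0696, 0.1369]
eef_rot: [-0.001, 0.728, 0.685, 0.0]
wrist_force: [-0.7, -0.2, 0.5]
opening: 0.003
grasp_force: 0.0
time_s: 28.12
eef_pos: [0.5626, -0.0001, 0.1385]
eef_rot: [0.005, 0.729, 0.685, 0.004]
wrist_force: [17.0, -5.8, -9.3]
opening: -0.006
grasp_force: 8.7
[[  59.4 -144.8  138.5]]
```

```bash
python3 -m jog '[0,0.012,0,0,0,0,1, 0,0.025,0,0,0,0,1, 0,0.025,-0.07,0,0,0,1, 0,0.025,-0.07,0,0,0,1, -0.04,-0.12,-0.07,0,0,0,1, -0.07,-0.12,-0.07,0,0,0,1, -0.07,-0.12,-0.07,0,0,0,1, -0.07,-0.12,-0.07,0,0,0,1, -0.07,-0.12,-0.07,0,0,0,1]'; python3 - <<'E'
from h import *
p,R=cur();print((inv(PC,p)*1000).round(1))
go([down((-66,-215,114))])
p0,R0=down((-66,-215,114))
W=[btn(-1,f,12) for f in (1.9,1.6,1.3,1,.7,.4,.2,0)];print(np.round(W))
go([down(w) for w in W],p0,R0)
E
```

```text
time_s: 29.25
eef_pos: [0.4347, -0.0614, 0.2071]
eef_rot: [0.001, 0.729, 0.685, 0.001]
wrist_force: [1.2, 0.0, -0.5]
opening: -0.003
grasp_force: 0.0
[[ -64.8 -213.3  207.1]]
[-0.002, -0.001, 0.068] [0.002, -0.001, -0.004] rows 1.1
[[ -61. -194.  114.]
 [ -68. -187.  114.]
 [ -71. -178.  114.]
 [ -73. -169.  114.]
 [ -71. -160.  114.]
 [ -67. -152.  114.]
 [ -63. -148.  114.]
 [ -58. -144.  114.]]
[0.021, 0.005, 0.0] [0.0, 0.0, 0.0] rows 0.4
[0.028, -0.002, 0.0] [0.0, 0.0, 0.0] rows 0.1
[0.037, -0.005, 0.0] [0.0, 0.0, 0.0] rows 0.1
[0.046, -0.007, 0.0] [0.0, 0.0, 0.0] rows 0.1
[0.055, -0.005, 0.0] [0.0, 0.0, 0.0] rows 0.1
[0.063, -0.001, 0.0] [0.0, 0.0, 0.0] rows 0.1
[0.067, 0.003, 0.0] [0.0, 0.0, 0.0] rows 0.1
[0.071, 0.008, 0.0] [0.0, 0.0, 0.0] rows 0.1
```

```bash
python3 -m jog '[-0.002,-0.001,0.04,0,0,0,1, -0.002,-0.001,0.068,0,0,0,1, -0.002,-0.001,0.068,0,0,0,1]'; python3 -m jog '[0.012,0.003,0,0,0,0,1, 0.021,0.005,0,0,0,0,1, 0.028,-0.002,0,0,0,0,1, 0.037,-0.005,0,0,0,0,1, 0.046,-0.007,0,0,0,0,1, 0.055,-0.005,0,0,0,0,1, 0.063,-0.001,0,0,0,0,1, 0.067,0.003,0,0,0,0,1, 0.071,0.008,0,0,0,0,1, 0.071,0.010,0,0,0,0,1, 0.071,0.010,0,0,0,0,1]'; python3 - <<'E'
from h import *
p,R=cur();print((inv(PC,p)*1000).round(1))
E
```

```text
time_s: 29.62
eef_pos: [0.4322, -0.0623, 0.1369]
eef_rot: [-0.002, 0.728, 0.686, -0.0]
wrist_force: [-0.6, 0.1, 1.4]
opening: -0.003
grasp_force: 0.0
time_s: 31.0
eef_pos: [0.4458, 0.0075, 0.1383]
eef_rot: [-0.002, 0.728, 0.685, -0.001]
wrist_force: [-9.0, -0.1, 5.5]
opening: -0.0
grasp_force: 4.4
[[ -57.6 -143.9  138.3]]
```

```bash
python3 -m jog '[0,-0.012,0,0,0,0,1, 0,-0.025,0,0,0,0,1, 0,-0.025,-0.08,0,0,0,1, 0,-0.025,-0.08,0,0,0,1, -0.15,-0.06,-0.13,0,0,0,1, -0.25,-0.06,-0.13,0,0,0,1, -0.25,-0.06,-0.13,0,0,0,1, -0.25,-0.06,-0.13,0,0,0,1, -0.25,-0.06,-0.13,0,0,0,1, -0.25,-0.06,-0.13,0,0,0,1]'; python3 - <<'E'
from h import *
c=camera('top');s=camera('side')
f=cv2.resize(c['frame'][175:265,240:390,::-1],(600,360),interpolation=cv2.INTER_CUBIC)
m=proj(s,Tch(PC,[0,-.06,.09]))[0].astype(int);print(m)
g=s['frame'][m[1]-55:m[1]+45,m[0]-120:m[0]+80,::-1];g=cv2.resize(g,(480,240),interpolation=cv2.INTER_CUBIC)
cv2.imwrite('pics/fin.png',np.vstack([f,np.pad(g,((0,0),(0,120),(0,0)))]))
for sx in(42,-42):
    print((proj(c,Tch(PC,np.array([[sx,-170,108],[sx,-130,108],[sx,-190,108]])/1000))-[240,175])*4)
E
```

```text
time_s: 32.25
eef_pos: [0.3716, -0.2389, 0.2685]
eef_rot: [0.0, 0.729, 0.685, 0.001]
wrist_force: [-0.4, 0.2, 0.6]
opening: -0.001
grasp_force: 0.0
[336 207]
[[527.20287044 135.62672804]
 [473.61896808 131.34841381]
 [554.0103244  137.76712294]]
[[519.13109349 248.49602406]
 [465.26139906 244.15089188]
 [546.08161026 250.66985406]]
```

View pics/fin.png

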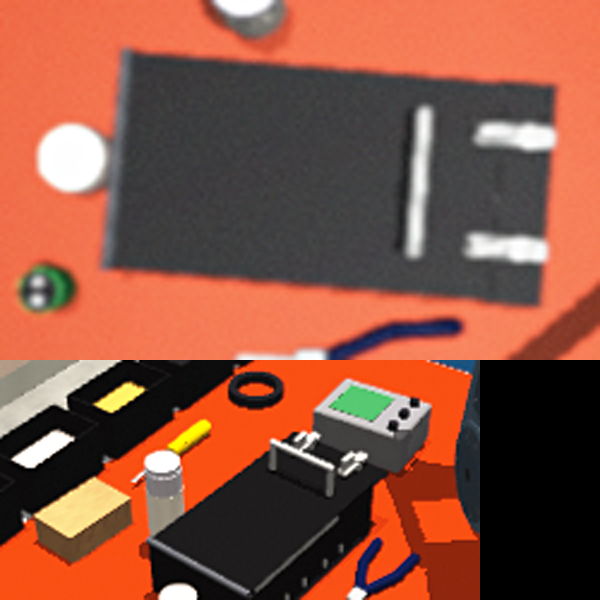

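The lid is shut. Both turnbuttons point straight in over its edge, at (475–555, 133) and (466–547, 247), matching the predicted secured poses. The bystanders visible here are undisturbed and the robot is clear, so I hand in.

```bash
python3 -c "
from bench import hand_in
print(hand_in())"
```

```text
the job is handed in; nothing more can be done
None
```

The job is handed in at about 32 s: the fat capacitor stands upright in line with the slim ones, the lid is fully down, and both turnbuttons were turned in over its edge after it shut (I nudged the far one further outward beforehand so the lid would clear it).

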